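# Find the stamped bin and push it to dispatch

### The arm

A 6-joint arm with a two-finger parallel gripper is mounted at the origin on the work surface. World frame = base frame: x ahead of the robot, y to its left, z up, the work surface at z = 0. Lengths are in mm, angles in rad, forces in N, time in s.
With the tool pointing down it reaches from about 400 to 925 mm from the base axis. Payload 12.5 kg.
Tool frame: the origin (TCP) lies between the finger pads; the fingertips stand 22 mm ahead of it and the grasp point (between the pads) lies 3 mm ahead of it; z points along the fingers, y is the line along which they close (so a half turn about z gives the same grasp; the last joint's range is limited). The gripper opens to 95 mm and grips with 3 to 60 N. Pads are 20 mm wide; open, the fingers measure 119 mm over their backs; the gripper's body (75 mm by 180 mm) begins 59 mm behind the grasp point.
Start: joints at [-1.297, 0.491, 1.559, -0, 1.092, -0.106], TCP at [231.732, -580.469, 236.661] pointing down, gripper open.
Joint ranges: [-3.1, 3.1], [-0.84, 2.19], [0.05, 2.79], [-1.13, 4.28], [0.06, 2.93], [-2.69, 2.69]. Speed limits (rad/s): [2.22, 2.22, 2.79, 3.14, 3.14, 3.14].

### API

Orientations are given as a unit quaternion [x, y, z, w].
In Python, from workcell import env gives the robot as it stands.
- The arm moves only by the tool drive_tool, never from a script. Its argument "deltas" is a list that holds one entry, the list of rows, each a list of 7 numbers: the shift along the tool's x, y, z in mm, then the turn, a rotation vector about the tool's x, y, z in rad, then the opening, from 0 (shut) to 1 (fully open). A call has 1 to 20 rows; each row is the pose to reach, as a shift and turn from the pose commanded when the call began, along the tool's axes at that moment; what a row does not reach only later rows make up. A row lasts 1/10 s, in which the tool goes at most 50 mm and 8.59 degrees, less where a joint would pass 70% of its speed; a pose out of reach is approached as far as the arm can. A call with a gripper value outside its range is refused whole. The fingers move at their own pace and stop on an object; the grip force is fixed at half the most. Time passes only in rows, so rows that repeat a pose let the fingers close. It gives the time, the measured TCP pose, the force, the opening and the grip force at its end, in the units of the state.
- env.observe(): the state, without advancing time (a new reading comes with each control period).
- env.get_image(name): name is "side" or "top"; returns a dict with "frame" (400x640x3 uint8, red, green, blue), "fx", "fy", "cx", "cy" (pixels), "rvec" (rotation vector, rad) and "tvec" (3), from world to camera coordinates, as OpenCV has them. Camera axes: x right, y down, z forward; pixel columns grow to the right and rows downward; lengths in mm; the calibration is good to about 2 mm. A picture is of the moment at which its call begins. There is no depth.
- env.sign_off(): hands the job in; it is judged then, once.
The state is a dict: "clock": time; "joint_pos": joint angles; "joint_velocities": joint speeds; "joint_efforts": joint torques, N m; "eef_pos": TCP position; "orientation": TCP orientation; "wrist_force": force on the tool from outside, world axes, zero at the start; "ft_torque": the same for the moment, N m; "grip_width": opening from 0.0 (shut) to 1.0 (fully open); "finger_force": force on a finger pad.
Only numpy, scipy, OpenCV 4.12 (cv2) and the standard library are available. Lean on these libraries where they do the work, as an engineer would, in place of code of your own. Each camera call takes 0.05 s, during which the arm holds its last target. There are 200 camera calls.

### The job

One of the two blue parts bins is stamped underneath. Using only fingertips and without gripping or lifting a bin off the bench, tip the left bin (left as the robot sees it) back towards the robot against the metal strip by about 60 degrees, keep it there for a second so that its underside shows, and let it back down flat; then do the same with the right bin. Then push the stamped bin along the bench until it stands flat wholly between the two white tape lines, leave the other bin standing about where it was, and do not disturb the optical parts.

Things in the scene. Friction and masses are not known exactly. Their poses are not given: they have to be found in the camera images.
- stop_strip: Fixed flat aluminium strip on the black bench, 740 mm long, 22 wide, 6 high; the bins stand just beyond it. Origin: at bench level, middle of its far long edge (which the bins can be pushed against); y runs along the strip to the left, x away from the robot towards the bins.
- bay: The dispatch bay: two parallel white tape lines stuck on the bench beyond the strip, flat, at right angles to the strip, each 220 mm long and 16 mm wide, 180 mm clear between them. Between the two bins. Origin: at bench level, on the strip's far edge, half-way between the lines; x runs along the lines away from the strip, y left.
- bin_a: Blue hopper bin, empty, 115 mm deep (x), 120 wide (y), walls 4 mm, inner floor 7 mm up, 0.18 to 0.36 kg. Back wall (-x, faces robot and strip) 85 mm high, front wall (paper label) 48; sides slope down to the front. Stands 8 to 14 mm beyond the strip. Either bin may be the left one; they look alike from above. Origin: centre of underside, bench level when flat; x away from robot, y left, z up.
- bin_b: Blue hopper bin, empty, 115 mm deep (x), 120 wide (y), walls 4 mm, inner floor 7 mm up, 0.18 to 0.36 kg. Back wall (-x, faces robot and strip) 85 mm high, front wall (paper label) 48; sides slope down to the front. Stands 8 to 14 mm beyond the strip. Either bin may be the left one; they look alike from above. Origin: centre of underside, bench level when flat; x away from robot, y left, z up.
- stamp (a point): Centre of the stamp: a white printed ring 80 mm across with a bar through it, in the middle of the underside of one of the two bins (the stamped bin); the other bin's underside is plain. It lies 2 mm above the centre of that bin's underside, so it is hidden while the bin stands flat.
- objective: Bystander: steel microscope objective standing upright on the bench beyond the bins, 32 mm diameter, 53 mm high. Origin: centre of its underside.
- eyepiece: Bystander: aluminium eyepiece with a black base standing upright on the bench beyond the bay, 38 mm diameter, 56 mm high. Origin: centre of its underside.
- dust_cap: Bystander: grey dust cap, 52 mm diameter, 14 mm high, flat on the bench beyond the bins. Origin: centre of its underside.
- bin_a_near (a point): Middle of the lower back edge of bin_a (next to the strip), at bench level when flat. Pushed towards the robot near the top inside of its back wall, the bin slides up to the strip and tips about this edge; let go below about 65 degrees, it falls back flat; beyond 70 it goes over onto its back.
- bin_a_far (a point): Middle of the lower front edge of bin_a (the edge away from the robot, 115 mm from the back edge), at bench level when flat; 81 mm up at 45 degrees of tip, 100 mm at 60.
- bin_b_near (a point): Middle of the lower back edge of bin_b (next to the strip), at bench level when flat. Pushed towards the robot near the top inside of its back wall, the bin slides up to the strip and tips about this edge; let go below about 65 degrees, it falls back flat; beyond 70 it goes over onto its back.
- bin_b_far (a point): Middle of the lower front edge of bin_b (the edge away from the robot, 115 mm from the back edge), at bench level when flat; 81 mm up at 45 degrees of tip, 100 mm at 60.
Mind the look-alikes: they are no part of the job. What is shaped like the bin_b but black or pink is not meant. What is shaped like the bin_a but brown is not meant.

How it is judged (in metres and radians):
On the way, in this order (a step that is already met when the one before it is completed fails the run):
1. the left bin is tipped back towards the robot, its lower front edge more than 85 mm up (tipped about 48 degrees) and its lower back edge below 30 mm, the other bin flat, both still in their own halves (((y of bin_a in the frame of stop_strip above 0.12 m and y of bin_b in the frame of stop_strip below -0.12 m and height (world z) of bin_a_far above 0.085 m and height (world z) of bin_a_near below 0.03 m and angle between bin_b's own z axis and vertical below 0.12 rad) or (y of bin_b in the frame of stop_strip above 0.12 m and y of bin_a in the frame of stop_strip below -0.12 m and height (world z) of bin_b_far above 0.085 m and height (world z) of bin_b_near below 0.03 m and angle between bin_a's own z axis and vertical below 0.12 rad))), for 0.5 s.
2. the same with the right bin, the left one back down flat and neither bin pushed to the bay yet (((y of bin_a in the frame of stop_strip below -0.12 m and y of bin_b in the frame of stop_strip above 0.12 m and height (world z) of bin_a_far above 0.085 m and height (world z) of bin_a_near below 0.03 m and angle between bin_b's own z axis and vertical below 0.12 rad) or (y of bin_b in the frame of stop_strip below -0.12 m and y of bin_a in the frame of stop_strip above 0.12 m and height (world z) of bin_b_far above 0.085 m and height (world z) of bin_b_near below 0.03 m and angle between bin_a's own z axis and vertical below 0.12 rad))), for 0.5 s.
At the end, for the whole second after the job is handed in: The stamped bin stands flat (within 7 degrees) and at rest on the bench between the tape lines: its centre within 35 mm of the bay's centre line and 45 to 175 mm beyond the strip, turned less than 23 degrees; the other bin stands flat and at rest within 60 mm of where it started (angle between each of bin_a, bin_b's own z axis and vertical below 0.12 rad and y of bin_a in the frame of bay between -0.035 and 0.035 m and x of bin_a in the frame of bay between 0.045 and 0.175 m and angle between the x axis of bin_a and the x axis of bay, either way round below 0.4 rad and height (world z) of each of bin_a, bin_b below 0.006 m and distance of bin_b from where it was at the start of the episode below 0.06 m and linear speed of each of bin_a, bin_b below 0.01 m/s); the robot touches nothing.
It fails at once if a bin is lifted clear of the bench (both its lower back and lower front edges more than 30 mm up) (height (world z) of each of bin_a_near, bin_a_far above 0.03 m or height (world z) of each of bin_b_near, bin_b_far above 0.03 m).
It fails at once if an optical part is moved more than 25 mm (distance of any of objective, eyepiece, dust_cap from where it was at the start of the episode above 0.025 m).
It also fails if it takes over 67 s, if anything falls off the work surface, if the arm or the gripper's body presses on something with over 40 N, if the wrist force passes 120 N, or if a joint passes its speed limit or range.

## Working session

There is one attempt and no reset: what is moved stays moved. The work goes in short steps, Python scripts to look and compute and a tool call to move; the robot and the scene stay as the last step left them, time stands still between calls to the robot, and variables do not carry over. Pictures are saved under pics/ and viewed, at most 10 in all, crops included, and the job is handed in when it is done.

Besides the shell and the picture viewer there is one more tool, called after ">>>" as name(argument=value, ...) on one line, values as JSON. drive_tool: Moves the arm, as the interface text tells. Its arguments: {"type":"object","properties":{"deltas":{"type":"array","items":{"type":"array","items":{"type":"array","items":{"type":"number"}}}}},"required":["deltas"]}

```bash
mkdir -p pics; cat > h.py <<'E'
import numpy as np, cv2
from workcell import env
from scipy.spatial.transform import Rotation as R
def grab(name,save=None):
    d=env.get_image(name)
    if save: cv2.imwrite('pics/'+save,d['frame'][:,:,::-1])
    return d
def ray(d,u,v,z):
    Rm=cv2.Rodrigues(np.array(d['rvec'],float))[0]; t=np.array(d['tvec'],float).ravel()
    c=-Rm.T@t; r=Rm.T@np.array([(u-d['cx'])/d['fx'],(v-d['cy'])/d['fy'],1])
    return c+r*(z-c[2])/r[2]
def proj(d,p):
    K=np.array([[d['fx'],0,d['cx']],[0,d['fy'],d['cy']],[0,0,1]],float)
    return cv2.projectPoints(np.array(p,float).reshape(-1,1,3),np.array(d['rvec'],float),np.array(d['tvec'],float),K,None)[0].reshape(-1,2)
E
python3 - <<'E'
from h import *
a=grab('top','top0.png');b=grab('side','side0.png')
for d in(a,b):
    Rm=cv2.Rodrigues(np.array(d['rvec'],float))[0];print(-Rm.T@np.array(d['tvec']).ravel(),d['fx'],Rm.round(2).tolist())
s=env.observe();print(s['eef_pos'],s['orientation'],s['grip_width'],s['clock'])
E
```

```text
[552.69881169  -7.92751302 908.36436094] 402.17015333825856 [[-0.01, -1.0, -0.0], [-0.99, 0.01, -0.14], [0.14, 0.0, -0.99]]
[259.78083479 472.87444398 735.94516371] 439.20658830243605 [[-0.75, -0.67, 0.0], [-0.5, 0.56, -0.66], [0.44, -0.49, -0.75]]
[ 231.6903637  -580.27639762  236.15079088] [ 9.82021618e-01  1.88767917e-01 -3.39122766e-05 -4.62459426e-04] 0.9977782267746276 0.1
```

View pics/top0.png

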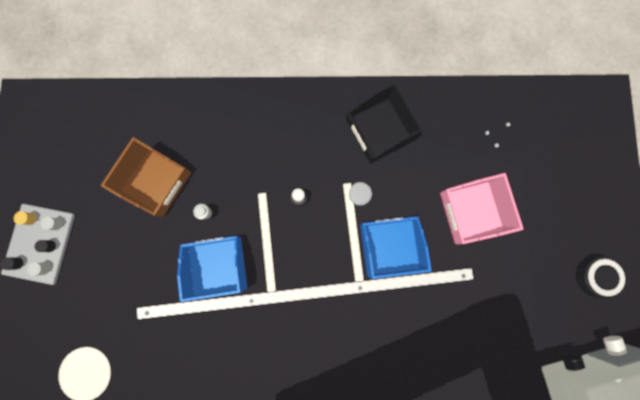

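View pics/side0.png

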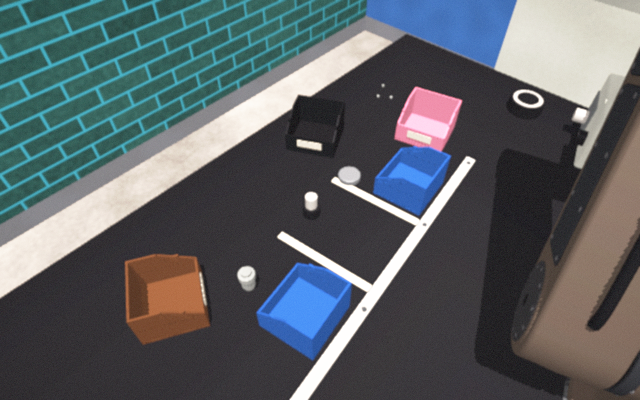

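Candidates in the top view: blue bins at (212,268) on the left and (395,247) on the right. The look-alikes are brown (146,177), black (383,124) and pink (482,209). By the description I want the two blue ones at the strip. Next I measure them and check the choice in a crop.

```bash
python3 - <<'E'
from h import *
d=grab('top');f=d['frame'];hsv=cv2.cvtColor(f,cv2.COLOR_RGB2HSV)
print('strip far edge pts', [ray(d,u,v,6).round(0)[:2].tolist() for u,v in((138,310),(472,271))])
m=cv2.inRange(hsv,(95,90,60),(125,255,255)); m[:200]=0
for c in cv2.findContours(m,cv2.RETR_EXTERNAL,cv2.CHAIN_APPROX_NONE)[0]:
    if cv2.contourArea(c)<800: continue
    h=cv2.convexHull(c); q=cv2.approxPolyDP(h,3,True).reshape(-1,2)
    print(cv2.boundingRect(c)); 
    for u,v in q: print((u,v),[ray(d,u,v,z).round(0)[:2].tolist() for z in(0,48,85)])
w=cv2.inRange(hsv,(0,0,165),(179,70,255))
for c in cv2.findContours(w,cv2.RETR_EXTERNAL,cv2.CHAIN_APPROX_NONE)[0]:
    if 60<cv2.contourArea(c)<9000 and cv2.boundingRect(c)[1]>100:
        r=cv2.minAreaRect(c); print('w',[np.round(k,0).tolist() for k in cv2.boxPoints(r)],[ray(d,*k,0).round(0)[:2].tolist() for k in cv2.boxPoints(r)])
for n,u,v,z in(('obj',202,211,53),('eye',299,195,56),('cap',361,194,14)): print(n,ray(d,u,v,z).round(0))
crop=f[170:330,120:480]; cv2.imwrite('pics/crop.png',cv2.resize(crop,None,fx=2.2,fy=2.2,interpolation=cv2.INTER_CUBIC)[:,:,::-1])
E
```

```text
strip far edge pts [[434.0, 389.0], [513.0, -345.0]]
(176, 235, 72, 67)
(np.int32(239), np.int32(236)) [[594.0, 173.0], [592.0, 163.0], [590.0, 156.0]]
(np.int32(247), np.int32(288)) [[479.0, 153.0], [483.0, 144.0], [486.0, 138.0]]
(np.int32(234), np.int32(294)) [[467.0, 181.0], [471.0, 171.0], [475.0, 164.0]]
(np.int32(179), np.int32(301)) [[452.0, 303.0], [458.0, 286.0], [462.0, 273.0]]
(np.int32(179), np.int32(245)) [[575.0, 307.0], [574.0, 291.0], [573.0, 278.0]]
(360, 215, 72, 64)
(np.int32(418), np.int32(216)) [[637.0, -232.0], [632.0, -220.0], [629.0, -211.0]]
(np.int32(431), np.int32(271)) [[514.0, -256.0], [516.0, -243.0], [517.0, -233.0]]
(np.int32(368), np.int32(277)) [[502.0, -115.0], [504.0, -110.0], [506.0, -105.0]]
(np.int32(360), np.int32(224)) [[620.0, -100.0], [616.0, -95.0], [613.0, -91.0]]
w [[585.0, 374.0], [639.0, 374.0], [639.0, 399.0], [585.0, 399.0]] [[294.0, -576.0], [293.0, -692.0], [242.0, -686.0], [243.0, -571.0]]
w [[58.0, 347.0], [110.0, 347.0], [110.0, 399.0], [58.0, 399.0]] [[356.0, 562.0], [356.0, 449.0], [249.0, 442.0], [250.0, 553.0]]
w [[605.0, 34
[... 683 characters left out ...]
9.0], [303.0, 201.0], [292.0, 201.0]] [[701.0, 54.0], [701.0, 29.0], [673.0, 29.0], [673.0, 54.0]]
w [[449.0, 193.0], [487.0, 182.0], [500.0, 225.0], [462.0, 237.0]] [[689.0, -304.0], [715.0, -392.0], [614.0, -416.0], [589.0, -328.0]]
w [[124.0, 209.0], [459.0, 169.0], [473.0, 279.0], [137.0, 319.0]] [[657.0, 436.0], [744.0, -332.0], [496.0, -347.0], [415.0, 393.0]]
w [[163.0, 202.0], [177.0, 180.0], [180.0, 182.0], [166.0, 204.0]] [[672.0, 348.0], [724.0, 317.0], [719.0, 310.0], [668.0, 341.0]]
w [[350.0, 126.0], [353.0, 125.0], [366.0, 148.0], [363.0, 150.0]] [[848.0, -83.0], [852.0, -89.0], [795.0, -119.0], [791.0, -112.0]]
obj [646. 243.  53.]
eye [678.  35.  56.]
cap [ 686. -102.   14.]
```

View pics/crop.png

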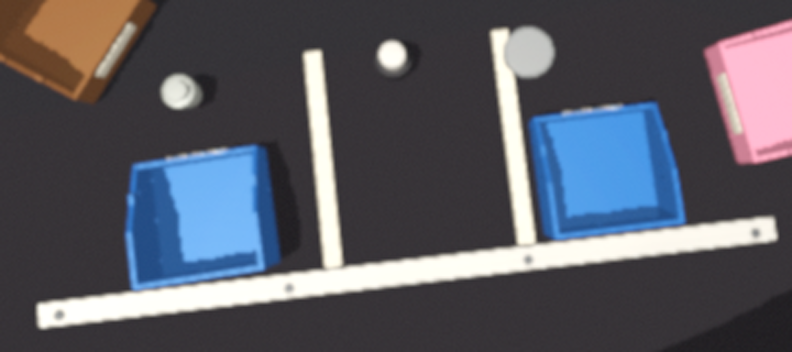

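The crop shows both blue bins at the strip, left at crop (205,215) and right at (608,170), with brown and pink outside. In the strip frame their middles are at y≈+191 and −198. First I move above the left bin with the tool aligned to the strip.

>>> drive_tool(deltas=[[[350,-290,0,0,0,0.14,0.6],[350,-290,0,0,0,0.14,0.6],[350,-290,0,0,0,0.14,0.6],[350,-290,0,0,0,0.14,0.6],[350,-290,0,0,0,0.14,0.6],[350,-290,0,0,0,0.14,0.6],[350,-290,0,0,0,0.14,0.6],[350,-290,0,0,0,0.14,0.6],[350,-290,0,0,0,0.14,0.6],[557,-638,0,0,0,0.273,0.6],[557,-638,0,0,0,0.273,0.6],[557,-638,0,0,0,0.273,0.6],[557,-638,0,0,0,0.273,0.6],[557,-638,0,0,0,0.273,0.6],[557,-638,0,0,0,0.273,0.6],[557,-638,0,0,0,0.273,0.6],[557,-638,0,0,0,0.273,0.6],[557,-638,0,0,0,0.273,0.6],[557,-638,0,0,0,0.273,0.6],[557,-638,0,0,0,0.273,0.6]]])

```text
clock: 2.15
eef_pos: [512.2, 217.7, 236.3]
orientation: [0.999, 0.053, -0.0, 0.0]
wrist_force: [-0.3, -0.1, 1.2]
grip_width: 0.598
finger_force: 0.0
```

```bash
cat >> h.py <<'E'
O=np.array([473.5,22.]);EX=np.array([.9943,.107]);EY=np.array([-.107,.9943])
def S(p): q=np.array(p[:2])-O; return np.round([q@EX,q@EY],1)
def st():
    s=env.observe();q=R.from_quat(s['orientation']).as_matrix()
    print('t',s['clock'],'strip xy',S(s['eef_pos']),'z',round(s['eef_pos'][2],1),'yaw',round(np.arctan2(q[1,0],q[0,0]),3),'zax',q[:,2].round(3),'g',round(s['grip_width'],2),'F',np.round(s['wrist_force'],1))
E
python3 - <<'E'
from h import *
st()
d=grab('top')
f=d['frame'];hsv=cv2.cvtColor(f,cv2.COLOR_RGB2HSV)
for u,v in((263,196),(348,186)): print('tape far',S(ray(d,u,v,0)))
w=cv2.inRange(hsv,(0,0,165),(179,70,255))
for v in(215,240,270): print(v,[S(ray(d,u,v,0)).tolist() for u in np.flatnonzero(np.abs(np.diff(w[v,255:365].astype(int)))>0)+255.5])
E
```

```text
t 2.15 strip xy [ 59.4 190.5] z 236.3 yaw 0.107 zax [-0.001 -0.001 -1.   ] g 0.6 F [-0.3 -0.1  1.2]
tape far [220.8  74.8]
tape far [ 221.6 -120.9]
215 [[178.4, 86.8], [176.3, 68.8], [155.9, -109.2], [153.5, -129.5]]
240 [[121.1, 83.2], [119.6, 69.8], [99.1, -109.0], [96.8, -129.1]]
270 [[54.2, 82.9], [52.6, 69.6], [32.1, -109.6], [29.9, -129.5]]
```

>>> drive_tool(deltas=[[[0,0,48,0,0,0,0.6],[0,0,96,0,0,0,0.6],[0,0,144,0,0,0,0.6],[0,0,144,0,0,0,0.6],[-15,0,144,0,0,0,0.6],[-25,0,144,0,0,0,0.6],[-32,0,144,0,0,0,0.6],[-38,0,144,0,0,0,0.6],[-45,0,144,0,0,0,0.6],[-50,0,144.3,0,0,0,0.6],[-56,0,144.7,0,0,0,0.6],[-60,0,145.5,0,0,0,0.6],[-64,0,146.3,0,0,0,0.6],[-68,0,147.5,0,0,0,0.6],[-71,0,148.7,0,0,0,0.6],[-75,0,150.4,0,0,0,0.6],[-78,0,152,0,0,0,0.6],[-81,0,154,0,0,0,0.6],[-84,0,156,0,0,0,0.6],[-84,0,156,0,0,0,0.6]]])

```text
clock: 4.2
eef_pos: [428.4, 209.5, 80.3]
orientation: [0.999, 0.053, -0.0, 0.0]
wrist_force: [1.6, 0.4, 0.4]
grip_width: 0.599
finger_force: 0.7
```

```bash
python3 - <<'E'
from h import *
st()
a=grab('side')['frame'];b=grab('top')['frame']
cv2.imwrite('pics/t1.png',np.vstack([a[150:400,150:550],b[180:330,100:500]])[:,:,::-1])
E
```

```text
t 4.2 strip xy [-24.7 191.3] z 80.3 yaw 0.107 zax [-0.001 -0.    -1.   ] g 0.6 F [1.6 0.4 0.4]
```

View pics/t1.png

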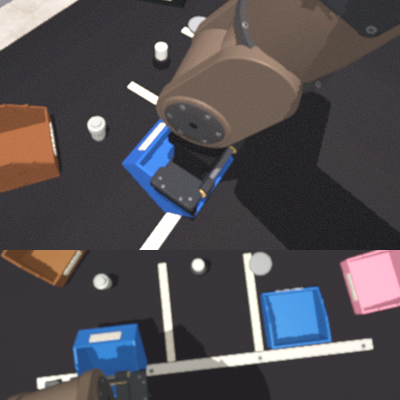

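The left bin is tipping, with its front face and label up (top view part at (105,337)). I estimate its angle from the upper silhouette edge.

```bash
cat >> h.py <<'E'
def tip(y,u0,u1,show=True):
    d=grab('top');hsv=cv2.cvtColor(d['frame'],cv2.COLOR_RGB2HSV)
    m=cv2.inRange(hsv,(95,90,40),(130,255,255));m[:205]=0
    m[:, :u0]=0;m[:,u1:]=0
    th=np.arange(0,80,1.);best=[]
    for t in th:
        c=np.radians(t);px=6*np.tan(min(c,1.3))+115*np.cos(c)
        p=O+EX*px+EY*y;best.append(proj(d,[*p,115*np.sin(c)])[0])
    best=np.array(best);u=int(best[40,0])
    col=[np.flatnonzero(m[:,k]) for k in range(u-12,u+13)]
    v=np.median([c[0] for c in col if len(c)])
    print('u',u,'edge v',v,'angles',[(t,round(b[1],1)) for t,b in zip(th,best) if abs(b[1]-v)<3])
    return d
E
python3 - <<'E'
from h import *
tip(191,150,260)
E
```

```text
u 207 edge v 256.0 angles [(np.float64(29.0), np.float64(253.1)), (np.float64(30.0), np.float64(253.5)), (np.float64(31.0), np.float64(253.9)), (np.float64(32.0), np.float64(254.4)), (np.float64(33.0), np.float64(254.8)), (np.float64(34.0), np.float64(255.3)), (np.float64(35.0), np.float64(255.8)), (np.float64(36.0), np.float64(256.3)), (np.float64(37.0), np.float64(256.8)), (np.float64(38.0), np.float64(257.3)), (np.float64(39.0), np.float64(257.8)), (np.float64(40.0), np.float64(258.4)), (np.float64(41.0), np.float64(258.9))]
```

>>> drive_tool(deltas=[[[-3,0,2.5,0,0,0,0.6],[-6,0,5.5,0,0,0,0.6],[-8,0,9,0,0,0,0.6],[-10,0,12,0,0,0,0.6],[-12,0,15,0,0,0,0.6],[-12.5,0,16.3,0,0,0,0.6],[-12.5,0,16.3,0,0,0,0.6]]])

```text
clock: 5.05
eef_pos: [416.4, 208.2, 64.1]
orientation: [0.999, 0.053, -0.0, 0.0]
wrist_force: [-0.1, -0.5, 1.8]
grip_width: 0.598
finger_force: 0.4
```

```bash
python3 - <<'E'
from h import *
st()
b=tip(191,150,260)['frame'];a=grab('side')['frame']
np.savez('left.npz',a=a,b=b)
g=lambda f:cv2.resize((255*(f/255.)**.6).astype('u1'),None,fx=2,fy=2)
cv2.imwrite('pics/t2.png',np.vstack([g(a[180:380,200:500]),g(b[190:290,100:400])])[:,:,::-1])
E
```

```text
t 5.05 strip xy [-36.9 191.3] z 64.1 yaw 0.107 zax [-0.001 -0.    -1.   ] g 0.6 F [-0.1 -0.5  1.8]
u 207 edge v 268.0 angles [(np.float64(51.0), np.float64(265.1)), (np.float64(52.0), np.float64(265.8)), (np.float64(53.0), np.float64(266.4)), (np.float64(54.0), np.float64(267.1)), (np.float64(55.0), np.float64(267.8)), (np.float64(56.0), np.float64(268.5)), (np.float64(57.0), np.float64(269.2)), (np.float64(58.0), np.float64(269.9)), (np.float64(59.0), np.float64(270.6))]
```

View pics/t2.png

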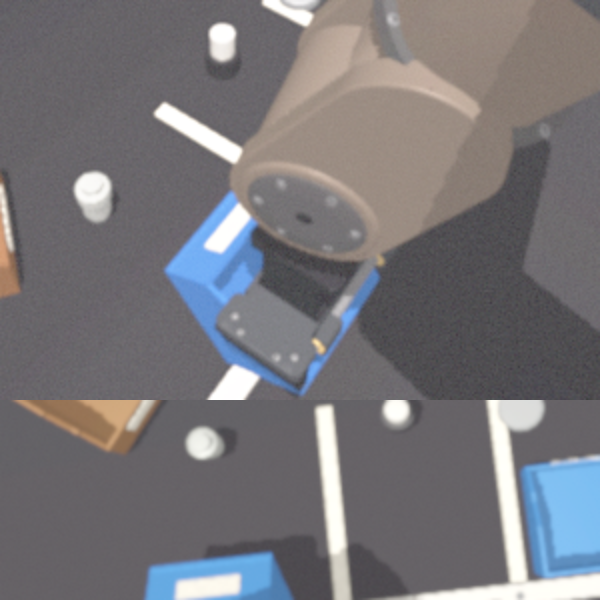

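The left bin stands at about 55°. The stamp can't be seen directly, because neither camera looks under the bin. I check whether the glossy black bench shows a reflection.

>>> drive_tool(deltas=[[[0,0,0,0,0,0,0.6],[0,0,0,0,0,0,0.6],[0,0,0,0,0,0,0.6],[0,0,0,0,0,0,0.6],[0,0,0,0,0,0,0.6],[0,0,0,0,0,0,0.6],[0,0,0,0,0,0,0.6]]])

```text
clock: 5.85
eef_pos: [416.6, 208.3, 64.3]
orientation: [0.999, 0.053, 0.0, 0.0]
wrist_force: [0.6, 0.3, 1.7]
grip_width: 0.6
finger_force: 0.4
```

```bash
python3 - <<'E'
from h import *
z=np.load('left.npz');N=4
a=np.mean([z['a']]+[grab('side')['frame'].astype(float) for _ in range(N)],0)
b=np.mean([z['b']]+[grab('top')['frame'].astype(float) for _ in range(N)],0)
np.savez('left.npz',a=a,b=b)
print(b[290:310:4,200:204].mean((1)).round().tolist(), b[225:262:4,200:210].mean(1).round().tolist())
g=lambda f:cv2.resize(np.clip((f-15)*4,0,255).astype('u1'),None,fx=3,fy=3,interpolation=cv2.INTER_CUBIC)
cv2.imwrite('pics/t3.png',np.vstack([g(a[240:370,230:430]),g(b[215:280,130:330])])[:,:,::-1])
d=grab('top')
for nm in('top','side'):
    d=grab(nm); c=np.radians(55); P=[]
    for x in(0,57.5,115):
        for y in(131,251): P.append([*(O+EX*(8.6+x*np.cos(c))+EY*y),-x*np.sin(c)])
    print(nm,proj(d,P).round().tolist())
E
```

```text
[[58.0, 131.0, 210.0], [43.0, 100.0, 168.0], [38.0, 86.0, 145.0], [39.0, 85.0, 147.0], [71.0, 75.0, 96.0]] [[56.0, 53.0, 57.0], [56.0, 52.0, 57.0], [56.0, 53.0, 57.0], [56.0, 52.0, 57.0], [56.0, 53.0, 57.0], [56.0, 52.0, 57.0], [56.0, 53.0, 57.0], [56.0, 52.0, 57.0], [56.0, 52.0, 57.0], [55.0, 51.0, 56.0]]
top [[247.0, 293.0], [193.0, 300.0], [249.0, 277.0], [198.0, 283.0], [251.0, 262.0], [203.0, 268.0]]
side [[354.0, 310.0], [315.0, 363.0], [338.0, 312.0], [300.0, 362.0], [324.0, 314.0], [287.0, 362.0]]
```

View pics/t3.png

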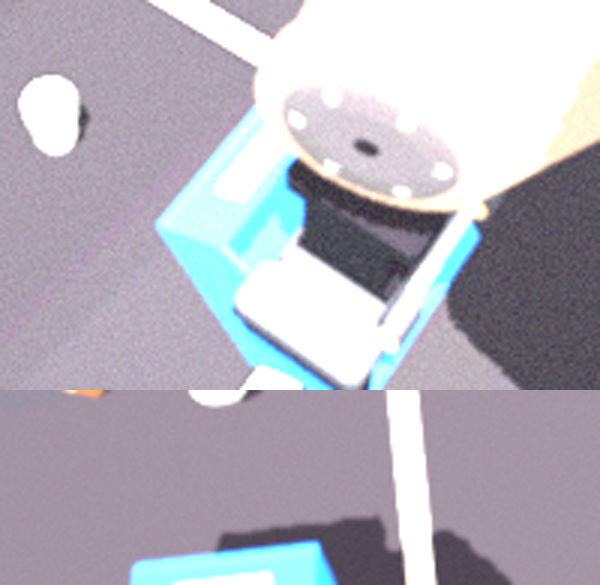

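No reflection of the underside shows in the enhanced view, only a shadow and faint background streaks. I lower the left bin along the same arc, then lift out.

>>> drive_tool(deltas=[[[3,0,-5,0,0,0,0.6],[6,0,-9.5,0,0,0,0.6],[10,0,-14,0,0,0,0.6],[15,0,-17.5,0,0,0,0.6],[19,0,-20.6,0,0,0,0.6],[24,0,-23,0,0,0,0.6],[29,0,-25,0,0,0,0.6],[34,0,-26.5,0,0,0,0.6],[40,0,-27.6,0,0,0,0.6],[45,0,-28,0,0,0,0.6],[51,0,-28.3,0,0,0,0.6],[58,0,-28.3,0,0,0,0.6],[75,0,-35,0,0,0,0.6],[90,0,-80,0,0,0,0.6],[96,0,-120,0,0,0,0.6],[96,0,-172,0,0,0,0.6],[96,50,-172,0,0,0,0.6]]])

```text
clock: 8.1
eef_pos: [519.0, 172.0, 241.5]
orientation: [0.998, 0.056, 0.004, -0.001]
wrist_force: [2.1, -1.1, -0.6]
grip_width: 0.599
finger_force: 0.0
```

```bash
python3 - <<'E'
from h import *
st()
z=np.load('left.npz')
a=np.mean([grab('side')['frame'].astype(float) for _ in range(5)],0)
b=np.mean([grab('top')['frame'].astype(float) for _ in range(5)],0)
np.savez('flat.npz',a=a,b=b)
g=lambda f:cv2.resize(np.clip(f*8+128,0,255).astype('u1'),None,fx=3,fy=3,interpolation=cv2.INTER_AREA)
cv2.imwrite('pics/t4.png',np.vstack([g((z['a']-a)[270:370,230:430]),g((z['b']-b)[210:300,130:330])])[:,:,::-1])
m=cv2.inRange(cv2.cvtColor(b.astype('u1'),cv2.COLOR_RGB2HSV),(95,90,40),(130,255,255));m[:205]=0;m[:,300:]=0
print('left bbox',cv2.boundingRect(m))
E
```

```text
t 8.1 strip xy [ 61.3 144.2] z 241.5 yaw 0.112 zax [ 0.008  0.002 -1.   ] g 0.6 F [ 2.1 -1.1 -0.6]
left bbox (208, 239, 37, 30)
```

View pics/t4.png

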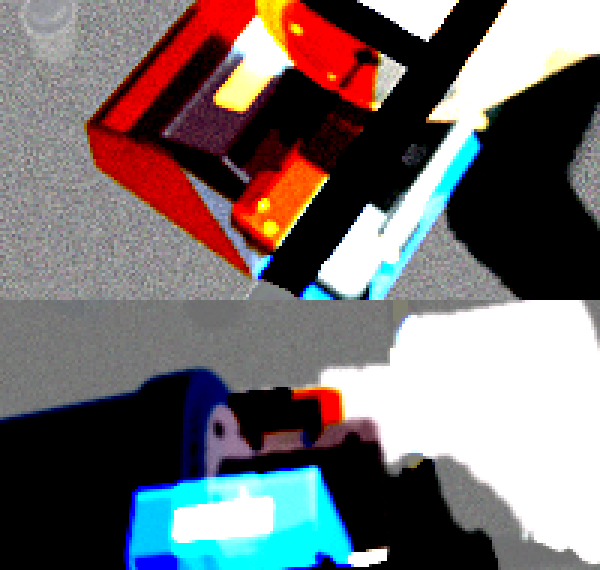

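The difference image is flat noise on the bench, so there is no reflection, and the left bin is back flat. I move on to the right bin.

>>> drive_tool(deltas=[[[0,50,0,0,0,0,0.6],[0,100,0,0,0,0,0.6],[0,150,0,0,0,0,0.6],[0,200,0,0,0,0,0.6],[0,250,0,0,0,0,0.6],[0,300,0,0,0,0,0.6],[0,339,0,0,0,0,0.6],[0,339,0,0,0,0,0.6],[0,339,0,0,0,0,0.6],[0,339,48,0,0,0,0.6],[0,339,96,0,0,0,0.6],[0,339,144,0,0,0,0.6],[0,339,144,0,0,0,0.6]]])

```text
clock: 9.9
eef_pos: [551.1, -165.5, 87.5]
orientation: [0.999, 0.054, -0.004, -0.002]
wrist_force: [0.8, 0.5, 0.3]
grip_width: 0.6
finger_force: 0.0
```

```bash
python3 - <<'E'
from h import *
st()
m=cv2.inRange(cv2.cvtColor(grab('top')['frame'],cv2.COLOR_RGB2HSV),(95,90,40),(130,255,255));m[:205]=0
for c in cv2.findContours(m,0,2)[0]:
  if cv2.contourArea(c)>300: print(cv2.boundingRect(c))
E
```

```text
t 9.9 strip xy [  57.1 -194.8] z 87.5 yaw 0.109 zax [-0.009  0.004 -1.   ] g 0.6 F [0.8 0.5 0.3]
(177, 239, 71, 63)
(360, 220, 33, 22)
```

>>> drive_tool(deltas=[[[0,0,0,0,0,0,0.6],[-15,0,0,0,0,0,0.6],[-25,0,0,0,0,0,0.6],[-32,0,0,0,0,0,0.6],[-38,0,0,0,0,0,0.6],[-45,0,0,0,0,0,0.6],[-50,0,0.3,0,0,0,0.6],[-56,0,0.7,0,0,0,0.6],[-60,0,1.5,0,0,0,0.6],[-64,0,2.3,0,0,0,0.6],[-68,0,3.5,0,0,0,0.6],[-71,0,4.7,0,0,0,0.6],[-75,0,6.4,0,0,0,0.6],[-78,0,8,0,0,0,0.6],[-81,0,10,0,0,0,0.6],[-84,0,12,0,0,0,0.6],[-87,0,14.5,0,0,0,0.6],[-90,0,17.5,0,0,0,0.6],[-92,0,21,0,0,0,0.6],[-92,0,21,0,0,0,0.6]]])

```text
clock: 11.95
eef_pos: [461.5, -178.0, 70.9]
orientation: [0.999, 0.053, -0.0, -0.0]
wrist_force: [1.0, 1.2, 1.2]
grip_width: 0.601
finger_force: 0.4
```

```bash
python3 - <<'E'
from h import *
st()
tip(-198,340,450)
E
```

```text
t 11.95 strip xy [ -33.3 -197.5] z 70.9 yaw 0.107 zax [-0.001  0.    -1.   ] g 0.6 F [1.  1.2 1.2]
u 395 edge v 242.0 angles [(np.float64(45.0), np.float64(239.4)), (np.float64(46.0), np.float64(240.0)), (np.float64(47.0), np.float64(240.5)), (np.float64(48.0), np.float64(241.1)), (np.float64(49.0), np.float64(241.7)), (np.float64(50.0), np.float64(242.3)), (np.float64(51.0), np.float64(243.0)), (np.float64(52.0), np.float64(243.6)), (np.float64(53.0), np.float64(244.2)), (np.float64(54.0), np.float64(244.9))]
```

>>> drive_tool(deltas=[[[-2,0,3,0,0,0,0.6],[-4,0,6,0,0,0,0.6],[-4.5,0,8,0,0,0,0.6],[-4.5,0,8,0,0,0,0.6],[-4.5,0,8,0,0,0,0.6],[-4.5,0,8,0,0,0,0.6],[-4.5,0,8,0,0,0,0.6],[-4.5,0,8,0,0,0,0.6],[-4.5,0,8,0,0,0,0.6],[-4.5,0,8,0,0,0,0.6],[-4.5,0,8,0,0,0,0.6]]])

```text
clock: 13.1
eef_pos: [457.5, -178.5, 63.3]
orientation: [0.999, 0.053, -0.0, 0.0]
wrist_force: [0.5, 0.2, 1.6]
grip_width: 0.601
finger_force: 0.3
```

```bash
python3 - <<'E'
from h import *
st()
tip(-198,340,450); a=grab('side')['frame'];b=grab('top')['frame']
cv2.imwrite('pics/t5.png',np.vstack([a[80:300,280:580],b[170:290,250:550]])[:,:,::-1])
E
```

```text
t 13.1 strip xy [ -37.3 -197.7] z 63.3 yaw 0.107 zax [-0. -0. -1.] g 0.6 F [0.5 0.2 1.6]
u 395 edge v 247.0 angles [(np.float64(53.0), np.float64(244.2)), (np.float64(54.0), np.float64(244.9)), (np.float64(55.0), np.float64(245.5)), (np.float64(56.0), np.float64(246.1)), (np.float64(57.0), np.float64(246.8)), (np.float64(58.0), np.float64(247.5)), (np.float64(59.0), np.float64(248.1)), (np.float64(60.0), np.float64(248.8)), (np.float64(61.0), np.float64(249.4))]
```

View pics/t5.png

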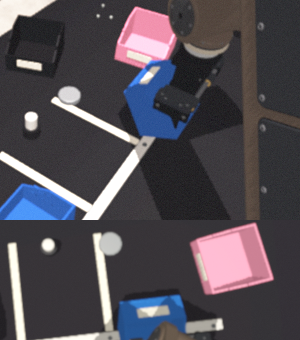

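Neither camera sees the underside at 57° of tip, which fits the geometry: the top camera would need about 86°. Both ordered tips have been held. My plan after lowering the right bin is to pull it clear and turn it about 90° on the bench. I then pry-tip it on its back edge, so its underside faces the side camera.

>>> drive_tool(deltas=[[[3,0,-5,0,0,0,0.6],[6,0,-9.5,0,0,0,0.6],[10,0,-14,0,0,0,0.6],[15,0,-17.5,0,0,0,0.6],[19,0,-20.6,0,0,0,0.6],[24,0,-23,0,0,0,0.6],[29,0,-25,0,0,0,0.6],[34,0,-26.5,0,0,0,0.6],[40,0,-27.6,0,0,0,0.6],[45,0,-28,0,0,0,0.6],[51,0,-28.3,0,0,0,0.6],[58,0,-28.3,0,0,0,0.6],[75,0,-45,0,0,0,0.8],[95,0,-80,0,0,-0.14,1],[95,0,-80,0,0,-0.28,1],[95,0,-80,0,0,-0.42,1],[95,0,-80,0,0,-0.56,1],[95,0,-80,0,0,-0.73,1],[95,0,-80,0,0,-0.73,1],[95,0,-80,0,0,-0.73,1]]])

```text
clock: 15.25
eef_pos: [552.0, -168.3, 143.1]
orientation: [0.914, 0.405, -0.0, -0.0]
wrist_force: [0.3, -0.3, -0.6]
grip_width: 1.0
finger_force: 0.0
```

```bash
cat >> h.py <<'E'
def blobs():
    d=grab('top');m=cv2.inRange(cv2.cvtColor(d['frame'],cv2.COLOR_RGB2HSV),(95,90,40),(130,255,255));m[:205]=0
    for c in cv2.findContours(m,0,2)[0]:
        if cv2.contourArea(c)>300:
            q=cv2.approxPolyDP(cv2.convexHull(c),3,True).reshape(-1,2)
            print(cv2.boundingRect(c),[(int(u),int(v),S(ray(d,u,v,0)).round().tolist(),S(ray(d,u,v,85)).round().tolist()) for u,v in q])
    return d
E
python3 - <<'E'
from h import *
st();blobs()
E
```

```text
t 15.25 strip xy [  57.7 -197.6] z 143.1 yaw 0.834 zax [-0.001  0.    -1.   ] g 1.0 F [ 0.3 -0.3 -0.6]
(177, 239, 71, 63) [(243, 241, [124.0, 129.0], [120.0, 114.0]), (246, 293, [9.0, 133.0], [16.0, 117.0]), (178, 300, [11.0, 283.0], [17.0, 253.0]), (182, 245, [131.0, 266.0], [126.0, 238.0])]
(360, 222, 39, 53) [(398, 222, [127.0, -223.0], [122.0, -206.0]), (386, 256, [54.0, -186.0], [56.0, -172.0]), (366, 274, [20.0, -136.0], [26.0, -127.0]), (360, 227, [125.0, -136.0], [121.0, -127.0])]
```

>>> drive_tool(deltas=[[[7.5,6.6,0,0,0,0,1],[7.5,6.6,30,0,0,0,1],[7.5,6.6,60,0,0,0,1],[7.5,6.6,90,0,0,0,1],[7.5,6.6,103,0,0,0,1],[13,11,103,0,0,0,1],[18,16,103,0,0,0,1],[23,20.5,103,0,0,0,1],[27.6,24.6,103,0,0,0,1],[34,17,103,0,0,0,1],[42,8.5,103,0,0,0,1],[50,-0.5,103,0,0,0,1],[58,-9.5,103,0,0,0,1],[66,-18.5,103,0,0,0,1],[74,-27.5,103,0,0,0,1],[82,-36.5,103,0,0,0,1],[90,-45.5,103,0,0,0,1],[95.4,-51.6,103,0,0,0,1],[95.4,-51.6,103,0,0,0,1],[87.3,-52.2,103,0,0,0,1]]])

```text
clock: 17.3
eef_pos: [571.6, -67.9, 40.2]
orientation: [0.913, 0.407, 0.0, -0.0]
wrist_force: [-0.3, -0.1, -0.1]
grip_width: 1.0
finger_force: 0.0
```

```bash
python3 - <<'E'
from h import *
st();blobs()
E
```

```text
t 17.3 strip xy [ 88.  -99.9] z 40.2 yaw 0.838 zax [-0.  0. -1.] g 1.0 F [-0.3 -0.1 -0.1]
(177, 239, 71, 63) [(243, 241, [124.0, 129.0], [120.0, 114.0]), (246, 293, [9.0, 133.0], [16.0, 117.0]), (178, 300, [11.0, 283.0], [17.0, 253.0]), (182, 245, [131.0, 266.0], [126.0, 238.0])]
```

>>> drive_tool(deltas=[[[0,0,0,0,0,-0.11,1],[0,0,0,0,0,-0.22,1],[0,0,0,0,0,-0.33,1],[0,0,0,0,0,-0.44,1],[0,0,0,0,0,-0.55,1],[0,0,0,0,0,-0.66,1],[0,0,0,0,0,-0.77,1],[0,0,0,0,0,-0.88,1],[0,0,0,0,0,-0.99,1],[0,0,0,0,0,-1.1,1],[0,0,0,0,0,-1.21,1],[0,0,0,0,0,-1.32,1],[0,0,0,0,0,-1.43,1],[0,0,0,0,0,-1.54,1],[0,0,0,0,0,-1.65,1],[0,0,0,0,0,-1.76,1],[0,0,0,0,0,-1.8,1],[0,0,0,0,0,-1.8,1],[0,0,0,0,0,-1.7,1]]])

```text
clock: 19.25
eef_pos: [571.4, -69.0, 40.1]
orientation: [0.299, 0.954, -0.0, -0.0]
wrist_force: [0.3, -0.1, -0.2]
grip_width: 0.999
finger_force: 0.0
```

```bash
python3 - <<'E'
from h import *
st()
E
```

```text
t 19.25 strip xy [  87.6 -100.9] z 40.1 yaw 2.534 zax [-0.  0. -1.] g 1.0 F [ 0.3 -0.1 -0.2]
```

>>> drive_tool(deltas=[[[0,0,-48,0,0,0,1],[0,0,-96,0,0,0,1],[0,0,-140,0,0,0.1,0.6],[-30,-35,-140,0,0,0.24,0.6],[-60,-70,-140,0,0,0.38,0.6],[-105,-121,-140,0,0,0.52,0.6],[-105,-121,-140,0,0,0.66,0.6],[-105,-121,-140,0,0,0.82,0.6],[-105,-121,-140,0,0,0.82,0.6],[-105,-121,-140,0,0,0.82,0.6]]])

```text
clock: 20.25
eef_pos: [589.0, -227.7, 180.1]
orientation: [0.653, 0.758, -0.0, -0.0]
wrist_force: [0.1, 0.3, 0.1]
grip_width: 0.6
finger_force: 0.0
```

```bash
python3 - <<'E'
from h import *
st();d=blobs();a=grab('side')['frame']
cv2.imwrite('pics/t6.png',np.vstack([a[80:330,250:570],d['frame'][170:310,200:520]])[:,:,::-1])
E
```

```text
t 20.25 strip xy [  88.1 -260.7] z 180.1 yaw 1.72 zax [-0.  0. -1.] g 0.6 F [0.1 0.3 0.1]
(177, 239, 71, 63) [(243, 241, [124.0, 129.0], [120.0, 114.0]), (246, 293, [9.0, 133.0], [16.0, 117.0]), (178, 300, [11.0, 283.0], [17.0, 253.0]), (182, 245, [131.0, 266.0], [126.0, 238.0])]
(318, 212, 64, 66) [(375, 212, [155.0, -174.0], [148.0, -162.0]), (381, 272, [21.0, -170.0], [26.0, -157.0]), (324, 277, [24.0, -43.0], [29.0, -42.0]), (318, 220, [152.0, -44.0], [145.0, -43.0])]
```

View pics/t6.png

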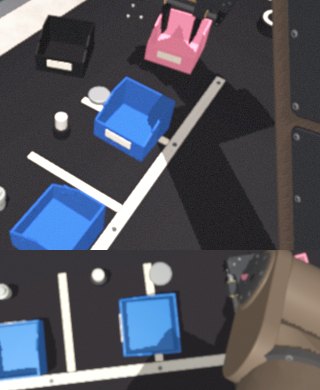

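The last picture shows the right bin turned about 92°, label toward the side camera, at side crop (120,138) and top crop (150,323). It is clear of the cap and eyepiece. Next I pry-tip it with the tool leaning 45° over its back wall.

>>> drive_tool(deltas=[[[0,0,0,0,0.13,0,0.6],[0,0,0,0,0.26,0,0.6],[0,0,0,0,0.39,0,0.6],[0,0,0,0,0.52,0,0.6],[0,0,0,0,0.65,0,0.6],[0,0,0,0,0.785,0,0.6],[40,2,20,0,0.785,0,0.6],[80,4,45,0,0.785,0,0.6],[120,4,70,0,0.785,0,0.6],[120,4,74,0,0.785,0,0.6],[120,4,74,0,0.785,0,0.6],[120,4,74,0,0.785,0,0.6]]])

```text
clock: 21.55
eef_pos: [576.4, -109.2, 106.9]
orientation: [0.604, 0.7, 0.25, -0.289]
wrist_force: [0.7, -1.2, 0.1]
grip_width: 0.599
finger_force: 0.0
```

```bash
python3 - <<'E'
from h import *
st();print(np.round(env.observe()['joint_pos'],2))
E
```

```text
t 21.55 strip xy [  88.3 -141.5] z 106.9 yaw 1.719 zax [-0.102  0.699 -0.708] g 0.6 F [ 0.7 -1.2  0.1]
[-0.54  0.78  1.61  0.59  1.36 -1.  ]
```

>>> drive_tool(deltas=[[[-8,0,0,0,0,0,0.6],[-13,0,0,0,0,0,0.6],[-15.5,0,0,0,0,0,0.6],[-19,0,-3,0,0,0,0.6],[-22.5,0,-6.5,0,0,0,0.6],[-26.4,0,-9.8,0,0,0,0.6],[-30.5,0,-12.6,0,0,0,0.6],[-35,0,-15.4,0,0,0,0.6],[-38.9,0,-17.8,0,0,0,0.6],[-43.5,0,-20,0,0,0,0.6],[-48,0,-22,0,0,0,0.6],[-52.5,0,-23.5,0,0,0,0.6],[-52.5,0,-23.5,0,0,0,0.6]]])

```text
clock: 22.85
eef_pos: [583.6, -162.2, 85.4]
orientation: [0.604, 0.699, 0.25, -0.289]
wrist_force: [-0.1, 0.6, 0.5]
grip_width: 0.6
finger_force: 0.5
```

```bash
cat >> h.py <<'E'
def sidefit(yc=None):
    d=grab('side');hsv=cv2.cvtColor(d['frame'],cv2.COLOR_RGB2HSV)
    # white label patch centre on front wall and blue bbox in the bay region
    m=cv2.inRange(hsv,(95,90,40),(130,255,255));w=cv2.inRange(hsv,(0,0,150),(179,70,255))
    m[:, :300]=0; m[:60]=0; m[280:]=0
    c=max(cv2.findContours(m,0,2)[0],key=cv2.contourArea)
    q=cv2.approxPolyDP(cv2.convexHull(c),3,True).reshape(-1,2);print('blue hull',q.tolist(),cv2.contourArea(c))
    for t in range(0,75,10):
        a=np.radians(t);P=[]
        for x,z in((115,0),(115,48),(4,85)):
            for s in(-60,60):
                tt=-159.5+x*np.cos(a)-z*np.sin(a);P.append([*(O+EX*(87-s)+EY*tt),x*np.sin(a)+z*np.cos(a)])
        print(t,proj(d,P).round().astype(int).tolist())
    return d
E
python3 - <<'E'
from h import *
st();sidefit();blobs()
E
```

```text
t 22.85 strip xy [  89.8 -195. ] z 85.4 yaw 1.716 zax [-0.103  0.699 -0.707] g 0.6 F [-0.1  0.6  0.5]
blue hull [[377, 150], [389, 150], [434, 171], [419, 208], [400, 218], [351, 192], [359, 167]] 3575.5
0 [[344, 215], [393, 242], [345, 201], [396, 227], [375, 158], [425, 182]]
10 [[345, 209], [394, 235], [348, 191], [399, 218], [378, 154], [428, 177]]
20 [[347, 201], [397, 228], [352, 182], [404, 208], [381, 152], [431, 175]]
30 [[349, 193], [400, 219], [357, 172], [409, 198], [384, 150], [433, 173]]
40 [[353, 184], [404, 211], [362, 163], [415, 188], [387, 150], [435, 172]]
50 [[357, 176], [409, 201], [368, 155], [420, 179], [389, 150], [437, 172]]
60 [[362, 167], [414, 192], [373, 147], [426, 172], [390, 152], [437, 174]]
70 [[367, 159], [419, 184], [379, 141], [431, 165], [391, 154], [438, 176]]
(177, 239, 71, 63) [(243, 241, [124.0, 129.0], [120.0, 114.0]), (246, 293, [9.0, 133.0], [16.0, 117.0]), (178, 300, [11.0, 283.0], [17.0, 253.0]), (182, 245, [131.0, 266.0], [126.0, 238.0])]
(326, 210, 75, 68) [(395, 210, [155.0, -220.0], [147.0, -203.0]), (398, 257, [49.0, -212.0], [52.0, -196.0]), (378, 273, [19.0, -163.0], [25.0, -151.0]), (333, 277, [22.0, -62.0], [27.0, -60.0]), (326, 219, [152.0, -62.0], [145.0, -60.0]), (341, 214, [160.0, -97.0], [152.0, -92.0])]
```

The tip is at 30° with no slip, and the lower front corners in the side view match the prediction. I carry on to 60°.

>>> drive_tool(deltas=[[[-5,0,-1.4,0,0,0,0.6],[-10,0,-2.6,0,0,0,0.6],[-14.5,0,-3.4,0,0,0,0.6],[-18,0,-3.8,0,0,0,0.6],[-21.9,0,-4,0,0,0,0.6],[-25,0,-4.1,0,0,0,0.6],[-27.7,0,-4.1,0,0,0,0.6],[-30.5,0,-3.9,0,0,0,0.6],[-33.6,0,-3.6,0,0,0,0.6],[-36.5,0,-3.2,0,0,0,0.6],[-39.3,0,-2.7,0,0,0,0.6],[-39.3,0,-2.7,0,0,0,0.6]]])

```text
clock: 24.15
eef_pos: [587.9, -191.3, 59.6]
orientation: [0.604, 0.699, 0.25, -0.29]
wrist_force: [0.7, -0.2, 0.1]
grip_width: 0.598
finger_force: 0.1
```

```bash
python3 - <<'E'
from h import *
st();d=sidefit();f=d['frame']
cv2.imwrite('pics/t7.png',cv2.resize(f[130:240,320:460],None,fx=5,fy=5,interpolation=cv2.INTER_CUBIC)[:,:,::-1])
E
```

```text
t 24.15 strip xy [  90.9 -224.3] z 59.6 yaw 1.716 zax [-0.103  0.699 -0.707] g 0.6 F [ 0.7 -0.2  0.1]
blue hull [[374, 145], [389, 143], [437, 166], [437, 176], [419, 207], [370, 182], [362, 164]] 2691.0
0 [[344, 215], [393, 242], [345, 201], [396, 227], [375, 158], [425, 182]]
10 [[345, 209], [394, 235], [348, 191], [399, 218], [378, 154], [428, 177]]
20 [[347, 201], [397, 228], [352, 182], [404, 208], [381, 152], [431, 175]]
30 [[349, 193], [400, 219], [357, 172], [409, 198], [384, 150], [433, 173]]
40 [[353, 184], [404, 211], [362, 163], [415, 188], [387, 150], [435, 172]]
50 [[357, 176], [409, 201], [368, 155], [420, 179], [389, 150], [437, 172]]
60 [[362, 167], [414, 192], [373, 147], [426, 172], [390, 152], [437, 174]]
70 [[367, 159], [419, 184], [379, 141], [431, 165], [391, 154], [438, 176]]
```

View pics/t7.png

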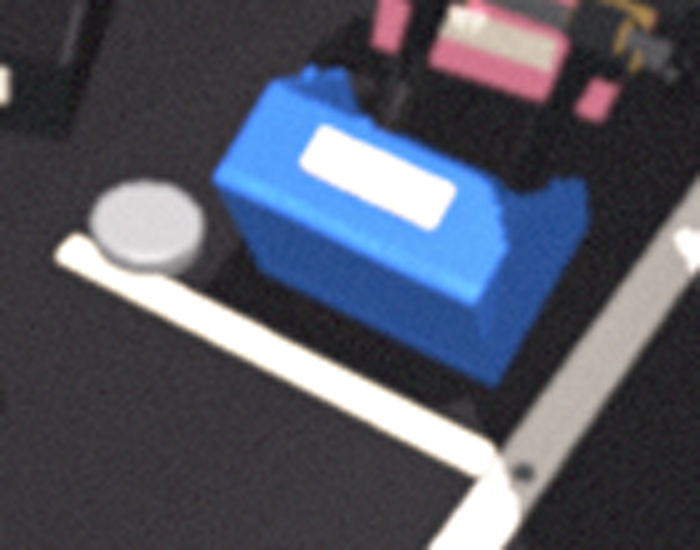

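The underside faces the side camera, a dark-blue band at crop (265–495, 190–380). It is evenly plain with no white ring, so the left bin is the stamped one. I lower the right bin and put it back.

>>> drive_tool(deltas=[[[5.7,0,-0.9,0,0,0,0.6],[11.6,0,-1.4,0,0,0,0.6],[17.4,0,-1.3,0,0,0,0.6],[24.8,0,-0.7,0,0,0,0.6],[32,0,1,0,0,0,0.6],[39.3,0,2.7,0,0,0,0.6],[46,0,5.5,0,0,0,0.6],[52.9,0,8.4,0,0,0,0.6],[59,0,12.3,0,0,0,0.6],[65.4,0,16.4,0,0,0,0.6],[71,0,21.3,0,0,0,0.6],[76.3,0,26.4,0,0,0,0.6],[91.8,0,26.2,0,0,0,0.6],[110,0,8,0,0,0,0.6],[140,0,-22,0,0,0,0.6],[140,0,-22,0,-0.15,0,0.6],[140,0,-22,0,-0.3,0,0.6],[140,0,-22,0,-0.45,0,0.6],[140,0,-22,0,-0.6,0,0.6],[140,0,-22,0,-0.785,0,0.6]]])

```text
clock: 26.2
eef_pos: [575.9, -108.3, 175.8]
orientation: [0.653, 0.757, 0.01, -0.01]
wrist_force: [0.3, -0.5, 0.3]
grip_width: 0.598
finger_force: 0.0
```

```bash
python3 - <<'E'
from h import *
st();blobs()
d=grab('side');m=cv2.inRange(cv2.cvtColor(d['frame'],cv2.COLOR_RGB2HSV),(95,90,40),(130,255,255));m[:, :300]=0; m[:60]=0; m[280:]=0
for c in cv2.findContours(m,0,2)[0]:
    if cv2.contourArea(c)>200: print([(int(u),int(v),S(ray(d,u,v,0)).round().tolist(),S(ray(d,u,v,85)).round().tolist()) for u,v in cv2.approxPolyDP(cv2.convexHull(c),3,True).reshape(-1,2)])
E
```

```text
t 26.2 strip xy [  87.8 -140.6] z 175.8 yaw 1.717 zax [-0.001  0.029 -1.   ] g 0.6 F [ 0.3 -0.5  0.3]
(177, 239, 71, 63) [(243, 241, [124.0, 129.0], [120.0, 114.0]), (246, 293, [9.0, 133.0], [16.0, 117.0]), (178, 300, [11.0, 283.0], [17.0, 253.0]), (182, 245, [131.0, 266.0], [126.0, 238.0])]
(318, 214, 40, 64) [(356, 214, [156.0, -131.0], [148.0, -122.0]), (357, 226, [128.0, -130.0], [124.0, -121.0]), (345, 271, [32.0, -90.0], [36.0, -86.0]), (340, 276, [22.0, -78.0], [28.0, -74.0]), (325, 277, [24.0, -45.0], [29.0, -44.0]), (318, 221, [150.0, -44.0], [143.0, -43.0])]
[(300, 264, [148.0, 110.0], [112.0, 152.0]), (315, 264, [124.0, 93.0], [91.0, 136.0]), (344, 279, [59.0, 87.0], [33.0, 132.0]), (300, 279, [128.0, 137.0], [94.0, 176.0])]
[(375, 156, [190.0, -243.0], [149.0, -161.0]), (426, 180, [52.0, -243.0], [27.0, -161.0]), (420, 205, [28.0, -167.0], [6.0, -93.0]), (392, 241, [29.0, -45.0], [7.0, 14.0]), (344, 214, [149.0, -47.0], [113.0, 13.0]), (345, 197, [175.0, -89.0], [136.0, -24.0])]
```

>>> drive_tool(deltas=[[[20,0,0,0,0,0.14,0.8],[38,0,0,0,0,0.28,1],[38,0,0,0,0,0.42,1],[38,0,0,0,0,0.56,1],[38,0,0,0,0,0.73,1],[38,0,0,0,0,0.73,1],[38,0,0,0,0,0.73,1]]])

```text
clock: 27.0
eef_pos: [570.1, -71.2, 175.7]
orientation: [0.88, 0.475, 0.006, -0.017]
wrist_force: [0.4, 0.5, 0.1]
grip_width: 0.999
finger_force: 0.0
```

```bash
python3 - <<'E'
from h import *
st()
E
```

```text
t 27.0 strip xy [  86.1 -103. ] z 175.7 yaw 0.989 zax [-0.006  0.036 -0.999] g 1.0 F [0.4 0.5 0.1]
```

>>> drive_tool(deltas=[[[1,1,0,-0.025,-0.027,0,1],[1,1,0,-0.025,-0.027,0,1],[0,2,30,-0.025,-0.027,0,1],[-1,3,70,-0.025,-0.027,0,1],[-2,4,110,-0.025,-0.027,0,1],[-2.7,4.6,136,-0.025,-0.027,0,1],[-2.7,4.6,136,-0.025,-0.027,0,1]]])

```text
clock: 27.7
eef_pos: [570.3, -70.8, 36.7]
orientation: [0.88, 0.474, -0.002, -0.001]
wrist_force: [0.8, -0.3, -0.2]
grip_width: 1.002
finger_force: 0.0
```

>>> drive_tool(deltas=[[[0,0,0,0,0,0.11,1],[0,0,0,0,0,0.22,1],[0,0,0,0,0,0.33,1],[0,0,0,0,0,0.44,1],[0,0,0,0,0,0.55,1],[0,0,0,0,0,0.66,1],[0,0,0,0,0,0.77,1],[0,0,0,0,0,0.88,1],[0,0,0,0,0,0.99,1],[0,0,0,0,0,1.1,1],[0,0,0,0,0,1.21,1],[0,0,0,0,0,1.32,1],[0,0,0,0,0,1.43,1],[0,0,0,0,0,1.54,1],[0,0,0,0,0,1.65,1],[0,0,0,0,0,1.76,1],[0,0,0,0,0,1.79,1],[0,0,0,0,0,1.79,1],[0,0,0,0,0,1.68,1],[0,0,0,0,0,1.6,1]]])

```text
clock: 29.7
eef_pos: [572.0, -71.0, 40.3]
orientation: [0.954, -0.298, 0.001, 0.0]
wrist_force: [-0.2, -0.1, 0.4]
grip_width: 1.0
finger_force: 0.0
```

```bash
python3 - <<'E'
from h import *
st()
E
```

```text
t 29.7 strip xy [  88. -103.] z 40.3 yaw -0.606 zax [ 0.001 -0.001 -1.   ] g 1.0 F [-0.2 -0.1  0.4]
```

>>> drive_tool(deltas=[[[6.5,7.6,0,0,0,0,1],[13,15,0,0,0,0,1],[20,23,0,0,0,0,1],[27,31,0,0,0,0,1],[34,39,0,0,0,0,1],[41,47,0,0,0,0,1],[48,55,0,0,0,0,1],[54,63,0,0,0,0,1],[60,70,0,0,0,0,1],[65.4,75.7,0,0,0,0,1],[65.4,75.7,0,0,0,0,1],[58,81,0,0,0,0,1],[52,87,0,0,0,0,1],[46.9,91.7,0,0,0,0,1],[46.9,91.7,0,0,0,0,1],[48.5,83.7,0,0,0,0,1],[48.5,83.7,-10,0,0,0,1],[48.5,83.7,-55,0,0,0,0.6],[48.5,83.7,-100,0,0,0,0.6],[48.5,83.7,-140,0,0,0,0.6]]])

```text
clock: 31.7
eef_pos: [563.6, -166.8, 182.7]
orientation: [0.953, -0.302, 0.001, 0.001]
wrist_force: [0.6, 0.3, -0.4]
grip_width: 0.807
finger_force: 0.0
```

```bash
python3 - <<'E'
from h import *
st()
E
```

```text
t 31.7 strip xy [  69.4 -197.4] z 182.7 yaw -0.613 zax [ 0.002 -0.002 -1.   ] g 0.81 F [ 0.6  0.3 -0.4]
```

>>> drive_tool(deltas=[[[-30,-34,0,0,0,-0.06,0.6],[-60,-68,0,0,0,-0.15,0.6],[-90,-102,0,0,0,-0.25,0.6],[-120,-136,0,0,0,-0.35,0.6],[-150,-170,0,0,0,-0.45,0.6],[-180,-203,0,0,0,-0.55,0.6],[-210,-237,0,0,0,-0.65,0.6],[-240,-271,0,0,0,-0.72,0.6],[-257,-291,0,0,0,-0.72,0.6],[-257,-291,0,0,0,-0.72,0.6],[-257,-291,0,0,0,-0.72,0.6],[-257,-291,0,0,0,-0.72,0.6]]])

```text
clock: 32.9
eef_pos: [520.7, 218.0, 179.5]
orientation: [0.999, 0.053, 0.001, 0.001]
wrist_force: [-0.4, -0.0, 0.5]
grip_width: 0.602
finger_force: 0.0
```

```bash
python3 - <<'E'
from h import *
st();blobs()
E
```

```text
t 32.9 strip xy [ 67.9 189.8] z 179.5 yaw 0.106 zax [ 0.001 -0.002 -1.   ] g 0.6 F [-0.4 -0.   0.5]
(182, 239, 66, 62) [(241, 239, [129.0, 133.0], [124.0, 117.0]), (247, 292, [11.0, 130.0], [17.0, 115.0]), (192, 300, [8.0, 252.0], [14.0, 225.0]), (182, 246, [129.0, 266.0], [124.0, 238.0])]
(364, 217, 66, 59) [(364, 220, [140.0, -147.0], [134.0, -137.0]), (422, 218, [130.0, -278.0], [124.0, -256.0]), (429, 249, [59.0, -283.0], [60.0, -260.0]), (428, 273, [7.0, -273.0], [13.0, -251.0]), (365, 273, [23.0, -134.0], [28.0, -125.0])]
```

>>> drive_tool(deltas=[[[0,0,45,0,0,0,0.6],[0,0,90,0,0,0,0.6],[0,0,130,0,0,0,0.6],[0,0,140,0,0,0,0.6],[0,8,140,0,0,0,0.6],[0,16,140,0,0,0,0.6],[0,30,140,0,0,0,0.6],[0,46,140,0,0,0,0.6],[0,62,140,0,0,0,0.6],[0,78,140,0,0,0,0.6],[0,94,140,0,0,0,0.6],[0,110,140,0,0,0,0.6],[0,126,140,0,0,0,0.6],[0,142,140,0,0,0,0.6],[0,158,140,0,0,0,0.6],[0,174,140,0,0,0,0.6],[0,190,140,0,0,0,0.6],[0,204,140,0,0,0,0.6],[0,214,140,0,0,0,0.6],[0,221,140,0,0,0,0.6]]])

```text
clock: 34.95
eef_pos: [544.4, -2.7, 40.6]
orientation: [0.999, 0.053, 0.001, 0.001]
wrist_force: [-1.2, 6.0, 5.4]
grip_width: 0.597
finger_force: 3.7
```

>>> drive_tool(deltas=[[[0,5,0,0,0,0,0.6],[0,5,0,0,0,0,0.6],[0,-8,0,0,0,0,0.6],[0,-8,-30,0,0,0,0.6],[0,-8,-75,0,0,0,0.6],[0,-8,-120,0,0,0,0.6],[-45,-8,-150,0,0,0,0.6],[-80,-8,-150,0,0,0,0.6],[-80,-8,-150,0,0,0,0.6]]])

```text
clock: 35.85
eef_pos: [459.7, -1.5, 190.7]
orientation: [0.999, 0.053, 0.0, 0.001]
wrist_force: [0.3, 0.5, -1.1]
grip_width: 0.602
finger_force: 0.0
```

```bash
python3 - <<'E'
from h import *
st();d=blobs()
f=d['frame'];hsv=cv2.cvtColor(f,cv2.COLOR_RGB2HSV)
w=cv2.inRange(hsv,(0,0,110),(179,60,255))
for n,u,v,r in(('obj',202,211,12),('eye',299,195,12),('cap',361,194,14)):
    k=w[v-r:v+r+1,u-r:u+r+1]; y,x=np.nonzero(k); print(n,(x.mean()+u-r).round(1),(y.mean()+v-r).round(1))
d=grab('side');m=cv2.inRange(cv2.cvtColor(d['frame'],cv2.COLOR_RGB2HSV),(95,90,40),(130,255,255));m[:60]=0
for c in cv2.findContours(m,0,2)[0]:
    if cv2.contourArea(c)>200: print('side',[(int(u),int(v),S(ray(d,u,v,0)).round().tolist(),S(ray(d,u,v,85)).round().tolist()) for u,v in cv2.approxPolyDP(cv2.convexHull(c),3,True).reshape(-1,2)])
E
```

```text
t 35.85 strip xy [-16.2 -21.9] z 190.7 yaw 0.107 zax [ 0.    -0.002 -1.   ] g 0.6 F [ 0.3  0.5 -1.1]
(276, 228, 65, 63) [(332, 228, [130.0, -73.0], [125.0, -70.0]), (340, 282, [10.0, -76.0], [16.0, -73.0]), (280, 290, [7.0, 57.0], [14.0, 48.0]), (276, 236, [127.0, 54.0], [122.0, 46.0])]
(363, 217, 67, 59) [(364, 220, [140.0, -147.0], [134.0, -137.0]), (422, 218, [130.0, -278.0], [124.0, -256.0]), (429, 272, [9.0, -276.0], [15.0, -254.0]), (365, 273, [23.0, -134.0], [28.0, -125.0])]
obj 201.2 211.4
eye 297.6 194.9
cap 357.6 194.1
side [(407, 146, [144.0, -322.0], [109.0, -230.0]), (409, 230, [14.0, -91.0], [-6.0, -26.0]), (375, 277, [13.0, 49.0], [-8.0, 97.0]), (329, 250, [121.0, 49.0], [88.0, 98.0]), (327, 234, [148.0, 19.0], [112.0, 71.0]), (374, 172, [163.0, -195.0], [126.0, -118.0])]
```

The stamped bin stands flat at about (67, −12) in strip coordinates. The bay centre line is at −20, so it is wholly between the tapes. The other bin is back at about (72, −200), and the optical parts have not moved.

```bash
python3 -c "
from workcell import env
print(env.sign_off())"
```

```text
the job is handed in; nothing more can be done
None
```

The job is handed in at about 36 s, with no verdict returned. Both bins were tipped about 55–57° in order, and an extra turn-and-tip of the right bin showed its underside plain. By elimination I pushed the left bin between the tape lines, about 8 mm off the bay's centre line. I put the right bin back within a few millimetres of its start, turned about 6°, and saw no sign that the optical parts had moved.

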